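Close a plaster mould in the indexing clamp

TASK

Stand the two-part plaster mould upright on the clamp's bed, in the bay close against the fixed end plate, centred on the bed and square to it, its seam parallel to the plates, and set it down gently and let go. Then grip the knob, pull the lock plunger, slide the section towards the mould to the next hole and let the pin drop fully home there. Finish while still holding the knob with the pin engaged, and leave the other things on the table alone.

Things in the scene. Friction and masses are not known exactly. Their poses are not given: they have to be found in the camera images.
- mould_center (a point): Centre (half-way up) of the loose plaster mould: white rectangular block in two halves, a dark seam round its middle, a round pour hole on top; 50 mm along its x, 56 mm along its y (across the seam), 60 mm tall (z up); 0.2 to 0.42 kg. Starts upright on the table. A half turn about z makes no difference.
- clamp: Mould clamp, bolted to the table: flat aluminium bed 70 mm wide, 266 mm long, top 20 mm above the table, square holes every 40 mm along its middle; at one end the fixed steel plate, 70 mm wide, top 76 mm above the table. Origin on the table under the bed's centre line; y along the bed towards the fixed plate, x across it, z up.
- fixed_face (a point): Middle of the foot of the fixed plate's inner face, at the level of the bed's top (20 mm up). Axes as the clamp's: +y points from the bay into the plate. The bay, between this face and the sliding section's plate (70 mm wide, top 72 mm above the table), lies on the -y side: 102 mm long at the start, 62 mm with the section at the next hole.
- knob (a point): Centre of the plunger's knob on the sliding section: black upright cylinder, 28 mm across, 34 mm tall, centre 93 mm above the table while the pin is engaged; it rises and slides with its pin. The 26 mm barrel below it ends 66 mm above the table. The knob's axis lies 58 mm behind (-y) the bay-side face of the section's plate.
- plunger (a joint): Lift of the lock plunger (m): 0 with the pin fully engaged, 0.024 pulled right up. The round-nosed 10 mm pin goes 12 mm into the bed, so it is clear above about 0.013. A spring pushes it down with 4 N at 0, 9 N at the top; let go away from a hole, it rests on the bed at 0.012.
- section (a joint): Position of the sliding section along the bed (m), growing towards the fixed plate. 0 at the start hole; the next hole towards the fixed plate is at 0.040; 1.5 mm of play each way in a hole. It slides (about 2.5 N of friction) only while the pin is out.
- spatula: Bystander: palette knife with a wooden handle, 190 mm long, lying on the table; origin at its underside. Leave it alone.
- dowel: Bystander: dark wooden dowel, 14 mm thick, about 250 mm long, lying on the table; origin at its underside. Leave it alone.
- jar: Bystander: small glass jar with a metal lid, 54 mm across, 62 mm high; origin at its underside. Leave it alone.
- round_cast: Bystander: round plaster casting, 54 mm across, 50 mm high (not the mould); origin at its underside. Leave it alone.
- cup: Bystander: white mug, 74 mm across, 85 mm high; origin at its underside. Leave it alone.
- column: Bystander: tan turned column study, 72 mm across at its foot, 180 mm high; origin at its underside. Leave it alone.
- brush: Bystander: brush with a light wooden handle, 180 mm long, lying on the table; origin at its underside. Leave it alone.
Things that resemble listed ones, but are neither listed nor needed, are in the scene too. Leave any purple look-alike of the part that bears mould_center alone.

How it is judged (in metres and radians):
On the way, in this order (a step that is already met when the one before it is completed fails the run):
1. the mould stands released in the bay against the fixed plate (gap up to 10 mm), centred and square, the section still locked at its start hole (y of mould_center in the frame of fixed_face between -0.038 and -0.026 m and x of mould_center in the frame of fixed_face between -0.008 and 0.008 m and z of mould_center in the frame of fixed_face between 0.026 and 0.034 m and angle between mould_center's own z axis and vertical below 0.08 rad and angle between the y axis of mould_center and the y axis of fixed_face, either way round below 0.12 rad and contact force between the fingers and mould below 0.1 N and value of joint section below 0.005 m and value of joint plunger below 0.003 m), for 0.2 s.
2. the lock plunger is pulled clear of the hole by the gripper (value of joint plunger above 0.0115 m and value of joint section below 0.01 m and contact force between the fingers and plunger above 1 N), for 0.02 s.
At the end, for the whole second after the job is handed in: Section at the next hole (0.040 m +-3 mm), pin home (plunger under 2.5 mm), fingers gripping the knob with over 2 N; the mould, untouched by the fingers, upright on the bed, within 8 mm of its middle and 0.12 rad of square, gap to the fixed plate up to 10 mm (y of mould_center in the frame of fixed_face between -0.038 and -0.026 m and x of mould_center in the frame of fixed_face between -0.008 and 0.008 m and z of mould_center in the frame of fixed_face between 0.026 and 0.034 m and angle between mould_center's own z axis and vertical below 0.08 rad and angle between the y axis of mould_center and the y axis of fixed_face, either way round below 0.12 rad and value of joint section between 0.037 and 0.043 m and value of joint plunger below 0.0025 m and contact force between the fingers and plunger above 2 N and contact force between the fingers and mould below 0.1 N); the arm keeps its last pose, push and grip.
It fails at once if the mould is dropped or rammed (contact with the clamp over 60 N) or tipped over (contact force between mould and clamp above 60 N or angle between mould_center's own z axis and vertical above 0.6 rad).
It fails at once if a bystander is moved by more than 40 mm (distance of any of spatula, dowel, jar, round_cast, cup, column, brush from where it was at the start of the episode above 0.04 m).
It also fails if it takes over 53 s, if anything falls off the work surface, if the arm or the gripper's body presses on something with over 40 N, if the wrist force passes 120 N, or if a joint passes its speed limit or range.

ROBOT

A 6-joint arm with a two-finger parallel gripper is mounted at the origin on the work surface. World frame = base frame: x ahead of the robot, y to its left, z up, the work surface at z = 0. Lengths are in mm, angles in rad, forces in N, time in s.
With the tool pointing down it reaches from about 325 to 1000 mm from the base axis. Payload 5.1 kg.
Tool frame: the origin (TCP) lies midway between the tips of the shut fingers; the grasp point (between the pads) lies 19 mm behind it; y points along the fingers, z is the direction in which the jaws open and shut, and the axes are right-handed (so a half turn about y gives the same grasp; the last joint's range is limited). The gripper opens to 85 mm and grips with 20 to 120 N. Pads are 22 mm wide; open, the fingers measure 114 mm over their backs; the gripper's body (76 mm by 85 mm) begins 54 mm behind the grasp point. The pads swing forward as they close: fully open they stand 13 mm farther back than shut.
Start: joints at [-1.361, 0.124, 1.65, -0, 1.367, -0.083], TCP at [187.58, -622.333, 231.322] pointing down, gripper open.
Joint ranges: [-2.61, 2.61], [-1.02, 2.33], [0.03, 2.71], [-1.35, 4.49], [0.32, 2.68], [-2.91, 2.91]. Speed limits (rad/s): [2.57, 2.57, 3.14, 3.14, 3.14, 3.14].

INTERFACE

Orientations are given as a rotation vector (axis times angle).
In Python, from cell import arm gives the robot as it stands. The module is installed in compiled form; this text tells all that it offers.
- The arm moves only by the shell command python3 -m handwheel 'ROWS' [OPENING] [FORCE]. ROWS is JSON, a list of rows, each a list of 4 numbers: the shift along the tool's x, y, z in m, then the turn about the tool's y in rad. In form: [[tx, ty, tz, yaw], ...]. A call has 1 to 5 rows; each row is the pose to reach, as a shift and turn from the pose commanded when the call began, along the tool's axes at that moment; what a row does not reach only later rows make up. A row lasts 1/10 s, in which the tool goes at most 50 mm and 8.59 degrees, less where a joint would pass 70% of its speed; a pose out of reach is approached as far as the arm can. A call with a gripper value outside its range is refused whole. OPENING is the opening, from 0 (shut) to 1 (fully open), set as the call begins (- or left out, the last holds). The fingers move at their own pace and stop on an object; FORCE is the grip in N (left out, the last holds). Time passes only in rows, so rows that repeat a pose let the fingers close. It gives the time, the measured TCP pose, the force and the opening at its end, in the units of the state.
- arm.observe(): the state, without advancing time (a new reading comes with each control period).
- arm.camera(name): name is "side" or "top"; returns a dict with "color" (384x512x3 uint8, red, green, blue), "intrinsics" (3x3 intrinsics, pixels), "k1" (the pictures are not rectified: a ray, as slopes to the right and down, at radius r is drawn at 1 + k1 r^2 times it, then the intrinsics apply), "R" (3x3) and "t" (3): a world point X has camera coordinates R X + t. Camera axes: x right, y down, z forward; pixel columns grow to the right and rows downward; lengths in mm; the calibration is good to about 2 mm. A picture is of the moment at which its call begins. There is no depth.
- arm.job_done(): hands the job in, once; it reports no verdict.
Trained networks look in a picture, given as the dict that the camera call returned (one of the last four; its "shot" number tells which), for a name from the list of things; names that differ only in an ending like _2 or _b are one class to them, and where a whole thing is asked for, a point or a joint stands for the part that bears it (a point fixed in the world has none). Each returns a list of dicts, best first, with "confidence" (0 to 1); they miss things now and then, are a little off and sometimes report something else, mostly with a low value. They report only what shows in the picture. A call takes as long as a camera call. They do not tell look-alikes from the thing itself.
- arm.look_for(picture, name): "uv" ([column, row] in pixels, amid what is visible of it).
- arm.cut_out(picture, name): "region" (384x512 bool, what is visible of it) and "uv" ([column, row] in pixels, amid what is visible of it).
The state is a dict: "time": time; "joint_positions": joint angles; "dq": joint speeds; "effort": joint torques, N m; "eef_pos": TCP position; "eef_rot": TCP orientation; "wrist_force": force on the tool from outside, world axes, zero at the start; "moment": the same for the moment, N m; "opening": finger opening in mm.
Only numpy, scipy, OpenCV 4.12 (cv2) and the standard library are available. Lean on these libraries where they do the work, as an engineer would, in place of code of your own. Each camera call takes 0.05 s, during which the arm holds its last target.

## Working session

There is one attempt and no reset: what is moved stays moved. The work goes in short steps, Python scripts to look and compute and a shell command to move; the robot and the scene stay as the last step left them, time stands still between calls to the robot, and variables do not carry over. Pictures are saved under pics/ and viewed, and the job is handed in when it is done.

```bash
mkdir -p pics; ls; python3 - <<'E'
from cell import arm
import cv2,pickle
print(arm.observe())
d={}
for n in("top","side"):
    p=arm.camera(n); d[n]=p
    cv2.imwrite(f"pics/{n}0.png",cv2.cvtColor(p["color"],cv2.COLOR_RGB2BGR))
    print(n,p["intrinsics"],p["k1"],p["R"],p["t"])
    for k in("mould_center","clamp","knob","fixed_face"):
        try:
            for r in arm.look_for(p,k)[:4]: print(k,r)
        except Exception as e: print(k,e)
pickle.dump(d,open("d0.pkl","wb"))
E
```

```text
pics
{'time': 0.0, 'joint_positions': array([-1.36061940e+00,  1.24489995e-01,  1.65167080e+00, -2.35043101e-05,
        1.36751573e+00, -8.26088685e-02]), 'dq': array([-0.00018025,  0.00058985, -0.00140272, -0.00073799, -0.00069433,
       -0.00025384]), 'effort': array([ 5.32671802e-04, -4.23613107e+01, -3.65447545e+01, -6.26234382e-06,
        7.11483706e-03, -4.09573175e-06]), 'eef_pos': array([ 187.43529481, -621.74717418,  230.06469677]), 'eef_rot': array([-0.30452688,  2.06635271, -2.0620166 ]), 'wrist_force': array([-0.2185492 , -0.11236905, -0.47715548]), 'moment': array([-0.0042133 ,  0.01195956, -0.02706194]), 'opening': 85.63326360811796}
top [[499.78895467   0.         255.66534883]
 [  0.         499.78895467 191.80254344]
 [  0.           0.           1.        ]] 0.03836695002502255 [[ 8.74028074e-04 -9.99934407e-01 -1.14200924e-02]
 [-9.81895785e-01  1.30504574e-03 -1.89417435e-01]
 [ 1.89419915e-01  1.13788968e-02 -9.81830238e-01]] [ -11.19281284  546.37133128 1294.02727692]
mould_center {'uv': [174.2, 200.5], 'confidence': 0.8}
mould_center {'uv': [139.7, 149.0], '
[... 320 characters left out ...]
fidence': 0.59}
side [[410.51219464   0.         252.69921461]
 [  0.         410.51219464 185.62640423]
 [  0.           0.           1.        ]] -0.09427987755435463 [[-0.75270116 -0.65833975  0.00545218]
 [-0.37886423  0.42636527 -0.82138575]
 [ 0.53842628 -0.62032365 -0.57034702]] [412.9443943  263.52141699 878.86935891]
mould_center {'uv': [193.0, 280.7], 'confidence': 0.8}
mould_center {'uv': [202.7, 235.6], 'confidence': 0.75}
mould_center {'uv': [159.5, 251.9], 'confidence': 0.73}
mould_center {'uv': [136.4, 231.7], 'confidence': 0.61}
clamp {'uv': [289.6, 175.5], 'confidence': 0.91}
knob {'uv': [298.7, 146.7], 'confidence': 0.6}
fixed_face {'uv': [294.1, 173.3], 'confidence': 0.69}
```

View pics/top0.png

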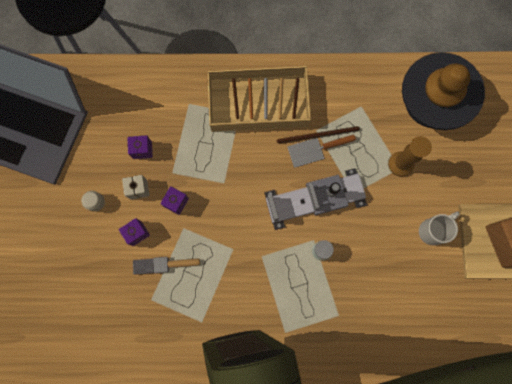

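View pics/side0.png

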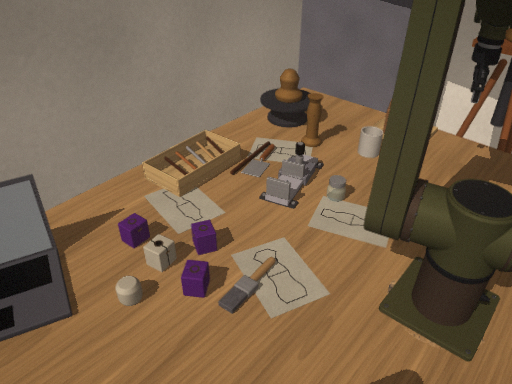

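The mould is the white block at top (133,187) and side (160,252), with purple look-alikes around it. The clamp is at top (318,198), with the fixed plate at its left end (~272,208) and the knob at about (335,188). Next I'll enlarge both views.

```bash
cat > h.py <<'E'
import numpy as np,cv2,pickle
from scipy.optimize import least_squares
def proj(p,X):
    c=np.atleast_2d(X)@p["R"].T+p["t"]; s=c[:,:2]/c[:,2:]; r2=(s**2).sum(1,keepdims=True)
    s=s*(1+p["k1"]*r2); K=p["intrinsics"]; return s*[K[0,0],K[1,1]]+[K[0,2],K[1,2]]
def unproj(p,uv,z):
    K=p["intrinsics"]; d=(np.array(uv,float)-[K[0,2],K[1,2]])/[K[0,0],K[1,1]]; s=d.copy()
    for _ in range(30): s=d/(1+p["k1"]*(s@s))
    w=p["R"].T@np.array([*s,1]); o=-p["R"].T@p["t"]; return o+w*(z-o[2])/w[2]
def crop(p,u0,v0,u1,v1,k,fn):
    im=cv2.cvtColor(p["color"],cv2.COLOR_RGB2BGR)[v0:v1,u0:u1]
    cv2.imwrite(fn,cv2.resize(im,None,fx=k,fy=k,interpolation=cv2.INTER_CUBIC))
E
python3 - <<'E'
from h import *
d=pickle.load(open("d0.pkl","rb"));t,s=d["top"],d["side"]
crop(t,110,160,190,220,8,"pics/tm.png");crop(t,255,155,380,240,6,"pics/tc.png")
crop(s,110,205,230,305,6,"pics/sm.png");crop(s,250,130,350,215,7,"pics/sc.png")
for uv,z in(((133,187),60),((272,208),76),((335,188),110)): print(unproj(t,uv,z))
E
```

```text
[558.42077181 317.8612966   60.        ]
[498.37190394 -54.54432603  76.        ]
[ 544.89919718 -216.04865916  110.        ]
```

View pics/tm.png

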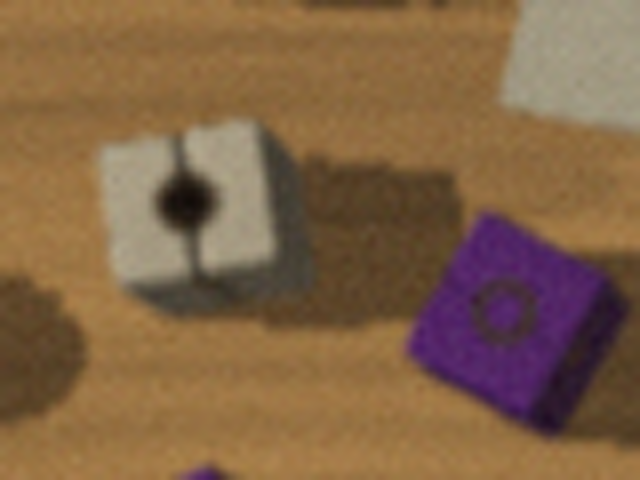

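View pics/tc.png

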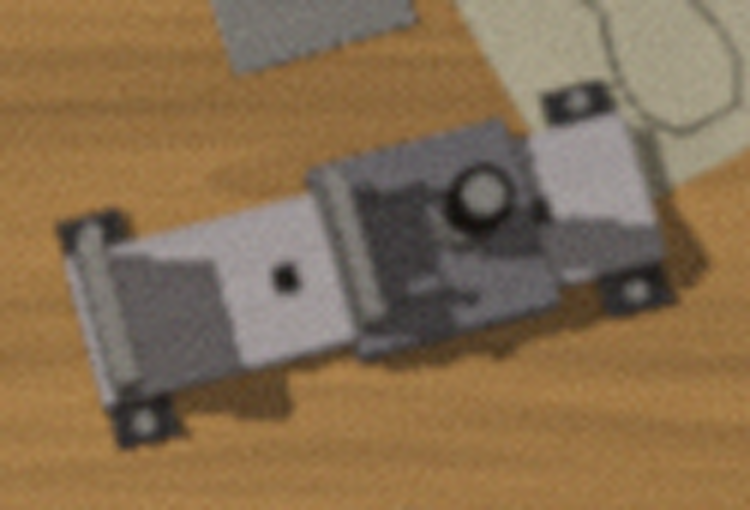

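View pics/sm.png

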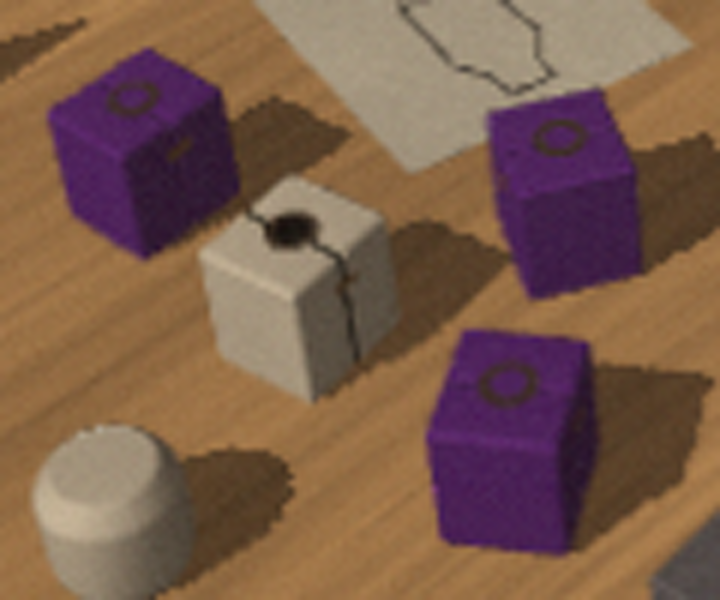

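View pics/sc.png

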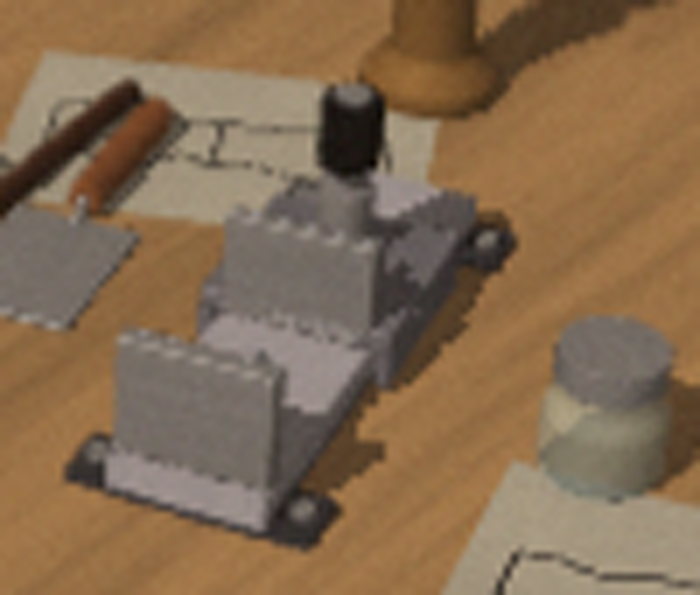

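```bash
cat > fit.py <<'E'
from h import *
d=pickle.load(open("d0.pkl","rb"));t,s=d["top"],d["side"]
c=lambda pts,k,u0,v0:[((x+.5)/k-.5+u0,(y+.5)/k-.5+v0) for x,y in pts]
def Rz(a): return np.array([[np.cos(a),-np.sin(a),0],[np.sin(a),np.cos(a),0],[0,0,1]])
# mould, local corners
mt=c([(100,150),(252,117),(280,262),(120,286)],8,110,160)
ms=c([(297,174),(387,213),(298,298),(200,252),(313,402),(220,357),(393,318)],6,110,205)
# mould y = right in top img; x = up in top img(-ish) -> x sign irrelevant; handle: local y->world -y => yaw ~pi; use local (X up,Y left) yaw small
A=25;B=28
Lt=[(A,B,60),(A,-B,60),(-A,-B,60),(-A,B,60)]
Ls=[(A,B,60),None,None,None]
def guess():
    return None
def f(q):
    R=Rz(q[2]);o=np.array([q[0],q[1],0])
    P=lambda L:np.array(L)@R.T+o
    return np.concatenate([(proj(t,P(Lt))-mt).ravel(),(proj(s,P(Lside))-ms).ravel()])
# side identification: nearest by projection of initial
from itertools import product
C=np.array(list(product((A,-A),(B,-B),(60,0))));q0=np.array([558,318,0.2])
best=None
for a in(-.3,-.2,-.1,.1,.2,.3):
    pr=proj(s,C@Rz(a).T+[q0[0],q0[1],0]);idx=[np.argmin(((pr-m)**2).sum(1)) for m in ms]
    Lside=C[idx]; r=least_squares(f,[558,318,a],loss="soft_l1")
    if len(set(idx))==len(ms) and(best is None or r.cost<best[0].cost): best=(r,idx)
print("mould",best[0].x,best[0].cost,np.round(best[0].fun.reshape(-1,2),1).tolist())
ct=c([(484,193),(287,278),(108,222),(140,382)],6,255,155)
cs=c([(355,97),(351,165),(118,342),(275,378),(108,455),(268,490),(228,220),(383,250)],7,250,130)
def g(q,full=False):
    x,y,a,T=q;R=Rz(a);o=np.array([x,y,0])
    P=lambda L:np.array(L,float)@R.T+o
    Kt=[(0,-160,110),(0,-80,20),(35,0,76),(-35,0,76)]
    Ks=[(0,-160,110),(0,-160,76),(35,T,76),(-35,T,76),(35,T,20),(-35,T,20),(35,-102,72),(-35,-102,72)]
    return np.concatenate([(proj(t,P(Kt))-ct).ravel(),(proj(s,P(Ks))-cs).ravel()])
r=least_squares(g,[498,-60,.2,8],loss="soft_l1")
print("clamp",r.x,r.cost,np.round(r.fun.reshape(-1,2),1).tolist())
q=r.x;m=best[0].x
def draw(p,fn,u0,v0,u1,v1,k):
    im=cv2.resize(cv2.cvtColor(p["color"],cv2.COLOR_RGB2BGR)[v0:v1,u0:u1],None,fx=k,fy=k,interpolation=cv2.INTER_CUBIC)
    def poly(L,q,col):
        uv=(proj(p,np.array(L,float)@Rz(q[2]).T+[q[0],q[1],0])-[u0,v0]+.5)*k-.5
        cv2.polylines(im,[np.round(uv).astype(int)],True,col,1)
    for z in(0,60): poly([(A,B,z),(A,-B,z),(-A,-B,z),(-A,B,z)],m,(0,0,255))
    poly([(35,0,20),(35,0,76),(-35,0,76),(-35,0,20)],q,(0,0,255))
    poly([(35,-102,20),(35,-102,72),(-35,-102,72),(-35,-102,20)],q,(0,255,0))
    poly([(35,q[3],20),(35,q[3]-266,20),(-35,q[3]-266,20),(-35,q[3],20)],q,(255,0,0))
    for z in(76,110): poly([(14*np.cos(b),-160+14*np.sin(b),z) for b in np.linspace(0,6.2,30)],q,(0,255,255))
    cv2.imwrite(fn,im)
draw(t,"pics/otc.png",255,155,380,240,6);draw(s,"pics/osc.png",250,130,350,215,7)
draw(t,"pics/otm.png",110,160,190,220,8);draw(s,"pics/osm.png",110,205,230,305,6)
a=cv2.imread("pics/otm.png");b=cv2.imread("pics/osm.png")
E
python3 fit.py
```

```text
mould [5.64826163e+02 3.16299515e+02 1.87638136e-01] 5.225493818955075 [[0.0, -0.7], [1.6, -0.3], [0.8, -0.6], [0.1, 0.3], [-0.8, -0.6], [0.4, 0.2], [-0.5, 0.3], [-0.6, 0.1], [0.3, 1.4], [-0.1, 0.9], [2.0, 0.9]]
clamp [ 5.07087288e+02 -6.30754564e+01  2.54537167e-01  1.00542781e+01] 3.3490617698595107 [[0.5, 0.3], [0.4, -0.1], [-0.8, 0.5], [0.8, -0.8], [0.1, 0.4], [-0.1, 0.4], [-0.4, -0.6], [0.2, 0.7], [0.5, -0.6], [0.1, 1.0], [-0.4, -0.4], [-0.8, 0.9]]
```

View pics/otc.png

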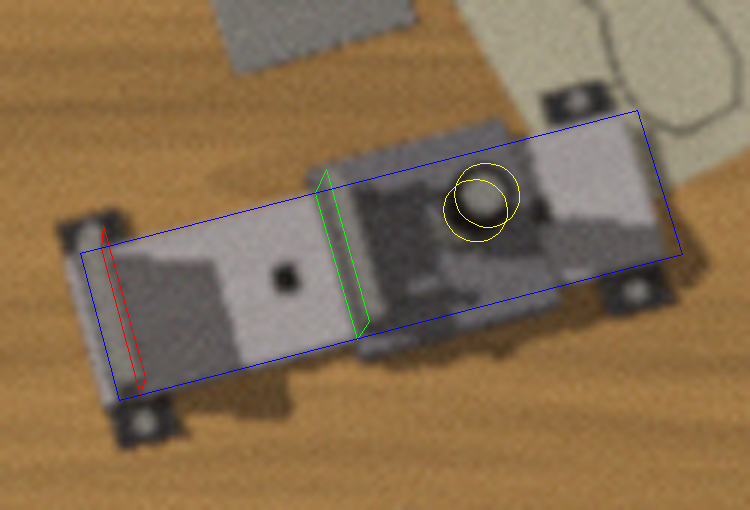

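View pics/osc.png

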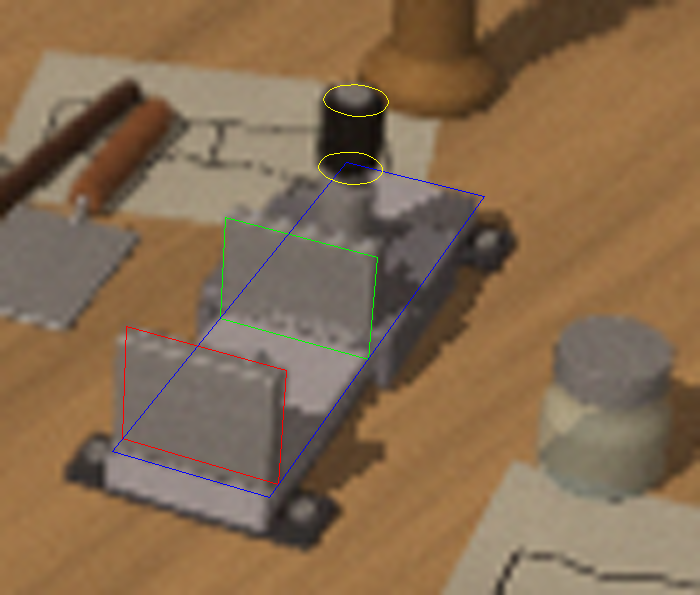

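View pics/otm.png

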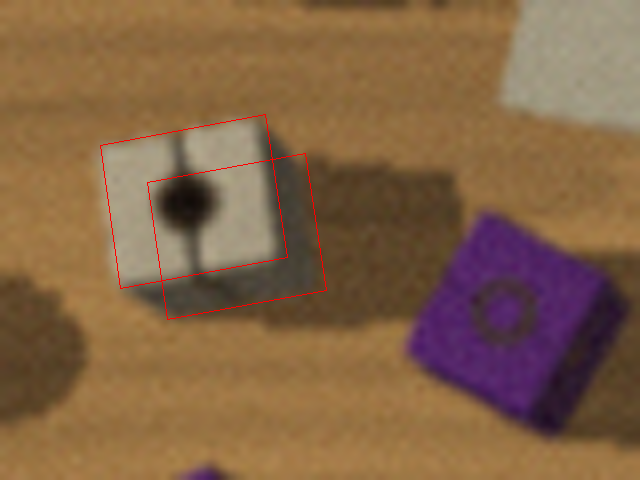

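View pics/osm.png

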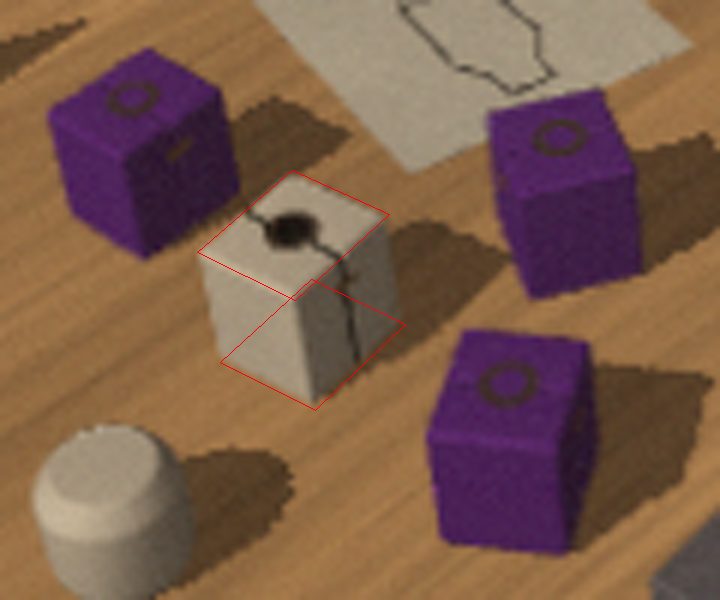

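The overlays agree to about 1 px. The mould is at about (565,317) with yaw 0.19, and the fixed face is at about (507,-63) with yaw ~0.25. Next I'll write the helper that works out shifts in tool axes.

```bash
cat > go.py <<'E'
import sys,numpy as np
from scipy.spatial.transform import Rotation as Ro
from cell import arm
def go(x,y,z,yaw=None):
    o=arm.observe();R=Ro.from_rotvec(o["eef_rot"]).as_matrix()
    dl=R.T@(np.array([x,y,z])-o["eef_pos"])/1000
    zt=R[:,2];a=np.arctan2(zt[1],zt[0])
    tw=0
    if yaw is not None: tw=-((yaw-a+np.pi/2)%np.pi-np.pi/2)
    print("t",round(o["time"],2),"pos",o["eef_pos"].round(1),"zaxis yaw",round(a,3),"down",R[:,1].round(3),"open",round(o["opening"],1),"F",o["wrist_force"].round(1))
    print("shift",dl.round(4),"turn",round(tw,3),"q",o["joint_positions"].round(2))
go(*map(float,sys.argv[1:]))
E
python3 go.py 565 317 230 0.188
python3 - <<'E'
from h import *
t=pickle.load(open("d0.pkl","rb"))["top"]
for uv in((174,200),(140,148),(132,231),(323,246),(405,160)):print(unproj(t,uv,60).round())
E
```

```text
t 0.5 pos [ 187.6 -622.3  231.3] zaxis yaw -1.278 down [-0.  0. -1.] open 85.1 F [ 0.  -0.3  0.5]
shift [-0.6325  0.0013 -0.7904] turn -1.466 q [-1.36  0.12  1.65 -0.    1.37 -0.08]
[523. 207.  60.]
[667. 304.  60.]
[440. 315.  60.]
[ 400. -188.   60.]
[ 632. -413.   60.]
```

```bash
python3 -m handwheel '[[-0.03,0,-0.038,-0.14],[-0.06,0,-0.075,-0.28],[-0.09,0,-0.113,-0.42],[-0.12,0,-0.15,-0.56],[-0.15,0,-0.188,-0.70]]' 1 30; python3 go.py 565 317 230 0.188
```

```text
time: 1.0
eef_pos: [277.3, -397.4, 231.4]
eef_rot: [-0.881, 1.617, -1.618]
wrist_force: [1.7, 0.0, -0.4]
opening: 85.5
t 1.0 pos [ 277.3 -397.4  231.4] zaxis yaw -0.573 down [ 0. -0. -1.] open 85.5 F [ 1.7  0.  -0.4]
shift [-0.7563  0.0013 -0.1455] turn -0.761 q [-1.07 -0.25  2.01  0.    1.39 -0.5 ]
```

```bash
python3 -m handwheel '[[-0.048,0,-0.009,-0.14],[-0.096,0,-0.018,-0.28],[-0.144,0,-0.027,-0.42],[-0.192,0,-0.037,-0.56],[-0.24,0,-0.046,-0.70]]' ; python3 go.py 565 317 230 0.188
```

```text
time: 1.5
eef_pos: [369.8, -171.1, 231.8]
eef_rot: [-1.266, 1.114, -1.116]
wrist_force: [0.6, -0.1, 0.4]
opening: 85.4
t 1.5 pos [ 369.8 -171.1  231.8] zaxis yaw 0.127 down [ 0.001 -0.001 -1.   ] open 85.4 F [ 0.6 -0.1  0.4]
shift [-0.4594  0.0016  0.2555] turn -0.061 q [-0.57 -0.45  2.16  0.    1.44 -0.69]
```

```bash
python3 -m handwheel '[[-0.042,0,0.023,-0.02],[-0.084,0,0.047,-0.04],[-0.126,0,0.07,-0.06],[-0.168,0,0.093,-0.06],[-0.21,0,0.117,-0.06]]' ; python3 -m handwheel '[[-0.04,0,0.022,0],[-0.08,0,0.044,0],[-0.12,0,0.067,0],[-0.16,0,0.09,0],[-0.2,0,0.11,0]]'; python3 go.py 565 317 130 0.188
```

```text
time: 2.0
eef_pos: [460.5, 51.9, 231.8]
eef_rot: [-1.289, 1.073, -1.075]
wrist_force: [0.4, -1.6, 0.4]
opening: 85.2
time: 2.5
eef_pos: [532.6, 268.5, 231.5]
eef_rot: [-1.29, 1.073, -1.074]
wrist_force: [0.1, 0.5, 0.2]
opening: 85.4
t 2.5 pos [532.6 268.5 231.5] zaxis yaw 0.182 down [ 0.001  0.    -1.   ] open 85.4 F [0.1 0.5 0.2]
shift [-0.0418  0.1015  0.0406] turn -0.006 q [ 0.38  0.01  1.77 -0.    1.36  0.19]
```

```bash
python3 -m handwheel '[[-0.021,0.02,0.02,0],[-0.04,0.05,0.04,0],[-0.04,0.09,0.04,0],[-0.04,0.1,0.04,0],[-0.04,0.1,0.04,0]]' ; python3 go.py 565 317 22 0.188; python3 - <<'E'
from h import *
from cell import arm
t=arm.camera("top");s=arm.camera("side");pickle.dump((t,s),open("d1.pkl","wb"))
crop(t,90,130,210,240,5,"pics/t1.png");crop(s,90,150,240,320,3.5,"pics/s1.png")
E
```

```text
time: 3.0
eef_pos: [562.6, 312.1, 128.8]
eef_rot: [-1.295, 1.077, -1.073]
wrist_force: [0.8, -0.2, 1.0]
opening: 85.2
t 3.0 pos [562.6 312.1 128.8] zaxis yaw 0.182 down [-0.005 -0.002 -1.   ] open 85.2 F [ 0.8 -0.2  1. ]
shift [-0.0045  0.1068  0.0038] turn -0.006 q [ 0.42  0.19  1.75 -0.    1.2   0.24]
```

View pics/t1.png

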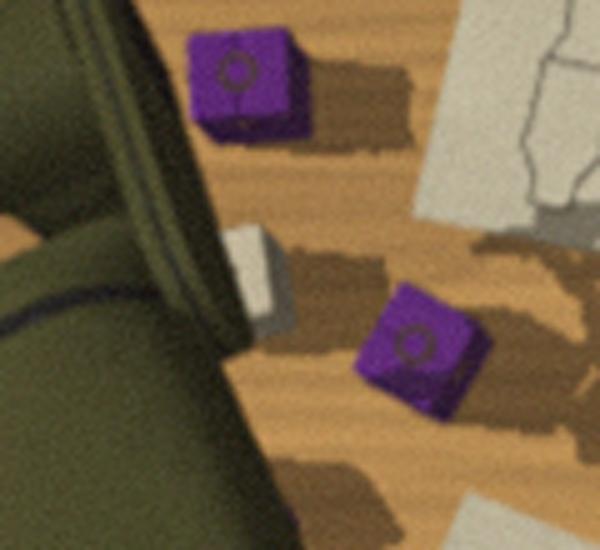

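View pics/s1.png

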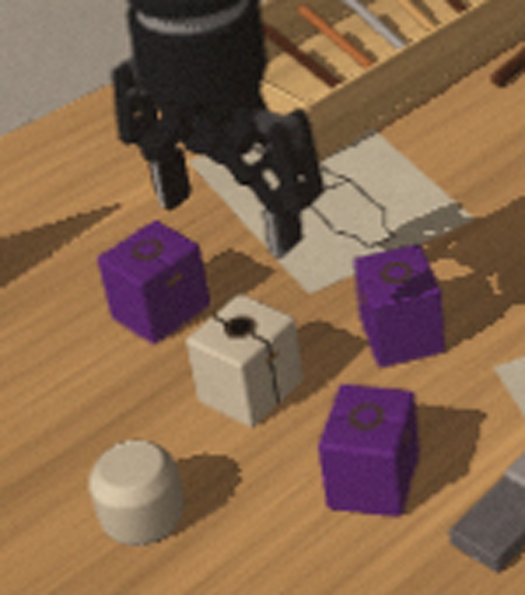

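The side view shows the open jaws above the mould, straddling it along the seam direction and clear of the purple blocks. I'll go down now.

```bash
python3 -m handwheel '[[-0.004,0.02,0.004,-0.005],[-0.004,0.05,0.004,-0.005],[-0.004,0.08,0.004,-0.005],[-0.004,0.1,0.004,-0.005],[-0.004,0.106,0.004,-0.005]]' ; python3 -m handwheel '[[0,0,0,0],[0,0,0,0]]'; python3 go.py 565 317 22 0.188
```

```text
time: 3.6
eef_pos: [567.4, 317.2, 25.5]
eef_rot: [-1.292, 1.071, -1.071]
wrist_force: [0.1, 0.5, 0.8]
opening: 85.3
time: 3.8
eef_pos: [569.1, 318.2, 28.1]
eef_rot: [-1.288, 1.068, -1.072]
wrist_force: [0.2, 1.1, 0.6]
opening: 85.8
t 3.8 pos [569.1 318.2  28.1] zaxis yaw 0.187 down [ 0.004  0.002 -1.   ] open 85.8 F [0.2 1.1 0.6]
shift [ 0.0004  0.0061 -0.0043] turn -0.001 q [0.43 0.32 1.78 0.   1.03 0.24]
```

```bash
python3 -m handwheel '[[0,0,0,0],[0,0,0,0]]'; python3 go.py 565 317 22 0.188
```

```text
time: 4.0
eef_pos: [568.4, 318.1, 27.1]
eef_rot: [-1.289, 1.069, -1.071]
wrist_force: [-0.7, -0.4, 0.4]
opening: 85.7
t 4.0 pos [568.4 318.1  27.1] zaxis yaw 0.187 down [ 0.003  0.001 -1.   ] open 85.7 F [-0.7 -0.4  0.4]
shift [ 0.0004  0.0051 -0.0036] turn -0.001 q [0.43 0.32 1.79 0.   1.03 0.24]
```

```bash
python3 -m handwheel '[[0,0.006,-0.003,0],[0,0.011,-0.003,0],[0,0.011,-0.003,0],[0,0.011,-0.003,0]]'; python3 go.py 565 317 15 0.188;  python3 -m handwheel '[[0,0,0,0],[0,0,0,0],[0,0,0,0],[0,0,0,0],[0,0,0,0]]' 0.5 35;python3 -m handwheel '[[0,0,0,0],[0,0,0,0],[0,0,0,0],[0,0,0,0]]' 0.3 35; python3 go.py 565 317 15 0.188
```

```text
time: 4.4
eef_pos: [564.0, 316.9, 13.7]
eef_rot: [-1.293, 1.071, -1.07]
wrist_force: [-0.0, -0.1, -0.4]
opening: 85.5
t 4.4 pos [564.  316.9  13.7] zaxis yaw 0.187 down [-0.001 -0.    -1.   ] open 85.5 F [-0.  -0.1 -0.4]
shift [ 0.0001 -0.0013  0.001 ] turn -0.001 q [0.43 0.33 1.8  0.   1.01 0.24]
time: 4.9
eef_pos: [564.8, 317.2, 14.6]
eef_rot: [-1.291, 1.07, -1.071]
wrist_force: [1.4, 1.3, -0.8]
opening: 49.7
time: 5.3
eef_pos: [564.8, 317.2, 14.6]
eef_rot: [-1.291, 1.07, -1.071]
wrist_force: [2.7, 0.3, 1.1]
opening: 49.6
t 5.3 pos [564.8 317.2  14.6] zaxis yaw 0.187 down [ 0.001  0.    -1.   ] open 49.6 F [2.7 0.3 1.1]
shift [ 0.0002 -0.0004  0.0002] turn -0.001 q [ 0.43  0.33  1.8  -0.    1.01  0.24]
```

```bash
python3 -m handwheel '[[0,-0.01,0,0],[0,-0.03,0,0],[0,-0.06,0,0],[0,-0.1,0,0],[0,-0.14,0,0]]' - 45;  python3 -m handwheel '[[0,0,0,0]]'; python3 -c "
import numpy as np
a=.25;f=np.array([507.,-63]);u=np.array([-np.sin(a),np.cos(a)])
print(f-32*u)"; python3 go.py 514.9 -94 155 0.25
```

```text
time: 5.8
eef_pos: [563.0, 316.4, 154.3]
eef_rot: [-1.295, 1.072, -1.069]
wrist_force: [0.5, 0.4, -2.3]
opening: 49.2
time: 5.9
eef_pos: [567.6, 318.6, 162.2]
eef_rot: [-1.281, 1.064, -1.073]
wrist_force: [2.1, 0.4, -1.7]
opening: 49.3
[514.9169267  -94.00519749]
t 5.9 pos [567.6 318.6 162.2] zaxis yaw 0.187 down [ 0.011  0.005 -1.   ] open 49.3 F [ 2.1  0.4 -1.7]
shift [ 0.3956  0.0046 -0.1287] turn -0.063 q [0.43 0.17 1.72 0.   1.24 0.24]
```

```bash
python3 -m handwheel '[[0.02,0,-0.0065,-0.01],[0.06,0,-0.02,-0.02],[0.1,0,-0.033,-0.04],[0.14,0,-0.046,-0.06],[0.18,0,-0.059,-0.063]]';python3 -m handwheel '[[0.04,0,-0.013,0],[0.08,0,-0.026,0],[0.12,0,-0.039,0],[0.16,0,-0.052,0],[0.18,0,-0.059,0]]';python3 -m handwheel '[[0.02,0,-0.006,0],[0.03,0,-0.009,0],[0.03,0,-0.009,0],[0.03,0,-0.009,0],[0.03,0,-0.009,0]]'; python3 go.py 514.9 -94 155 0.25
```

```text
time: 6.4
eef_pos: [538.1, 127.7, 152.7]
eef_rot: [-1.32, 1.024, -1.021]
wrist_force: [0.8, -0.5, -2.5]
opening: 49.7
time: 6.9
eef_pos: [525.6, -62.3, 152.9]
eef_rot: [-1.318, 1.027, -1.023]
wrist_force: [-0.1, -0.3, -2.1]
opening: 49.4
time: 7.4
eef_pos: [525.9, -90.1, 154.0]
eef_rot: [-1.318, 1.023, -1.022]
wrist_force: [0.5, 0.3, -2.2]
opening: 49.6
t 7.4 pos [525.9 -90.1 154. ] zaxis yaw 0.251 down [-0.001  0.    -1.   ] open 49.6 F [ 0.5  0.3 -2.2]
shift [ 0.0011 -0.001  -0.0116] turn 0.001 q [-0.27 -0.07  1.98  0.    1.23 -0.52]
```

```bash
python3 -m handwheel '[[0.001,0,-0.0115,0],[0.001,0,-0.0115,0],[0.001,0,-0.0115,0],[0.001,0,-0.0115,0]]'; python3 go.py 514.9 -94 155 0.25; python3 - <<'E'
from h import *
from cell import arm
t=arm.camera("top");s=arm.camera("side");pickle.dump((t,s),open("d2.pkl","wb"))
crop(t,240,130,370,240,6,"pics/t2.png");crop(s,230,80,350,215,4.4,"pics/s2.png")
E
```

```text
time: 7.8
eef_pos: [515.1, -94.7, 154.5]
eef_rot: [-1.317, 1.023, -1.023]
wrist_force: [0.8, -0.4, -2.5]
opening: 49.4
t 7.8 pos [515.1 -94.7 154.5] zaxis yaw 0.25 down [ 0. -0. -1.] open 49.4 F [ 0.8 -0.4 -2.5]
shift [-0.0008 -0.0005 -0.0001] turn 0.0 q [-0.28 -0.1   2.01  0.    1.23 -0.53]
```

View pics/t2.png

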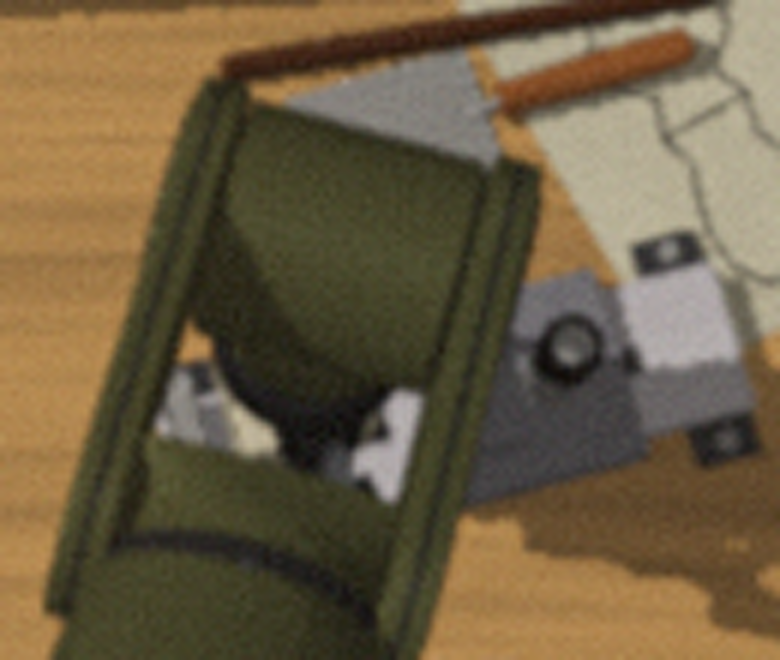

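View pics/s2.png

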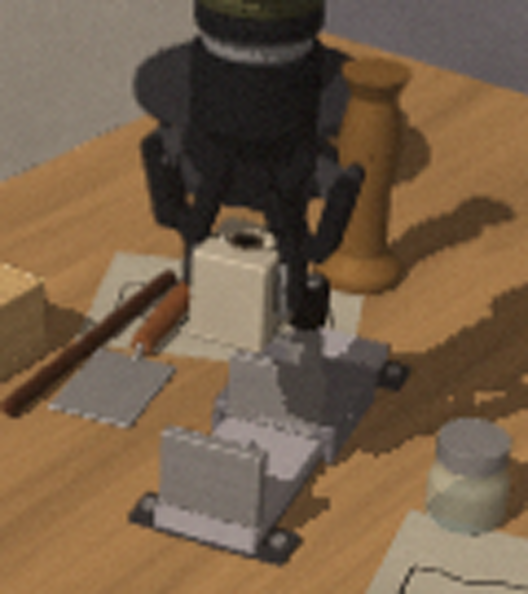

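```bash
cat > fit2.py <<'E'
from h import *
t,s=pickle.load(open("d2.pkl","rb"))
k=7;u0,v0,u1,v1=260,120,335,205
im=cv2.resize(cv2.cvtColor(s["color"],cv2.COLOR_RGB2BGR)[v0:v1,u0:u1],None,fx=k,fy=k,interpolation=cv2.INTER_CUBIC)
a=.25;R=np.array([[np.cos(a),-np.sin(a),0],[np.sin(a),np.cos(a),0],[0,0,1]])
for (x,y,z,col) in ((515,-94.3,140,(0,0,255)),):
  for yy in(28,-28):
    L=np.array([(25,yy,0),(25,yy,60),(-25,yy,60),(-25,yy,0)],float)@R.T+[x,y,z]
    uv=(proj(s,L)-[u0,v0]+.5)*k-.5
    cv2.polylines(im,[np.round(uv).astype(int)],True,col,1)
cv2.imwrite("pics/s2b.png",im)
E
python3 fit2.py
```

```text
(no output)
```

View pics/s2b.png

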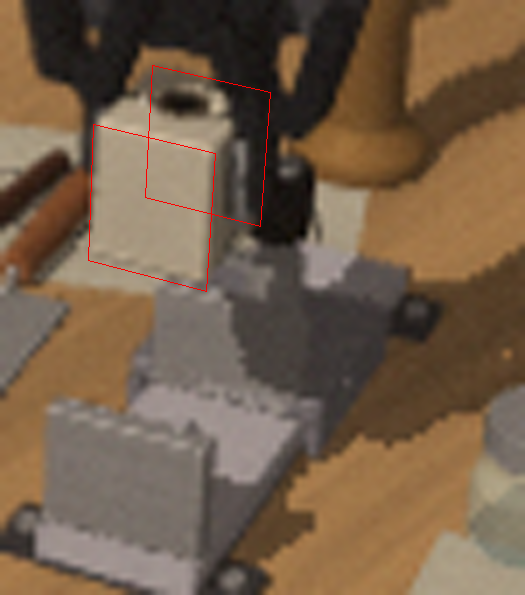

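```bash
python3 -m handwheel '[[0,0.012,0,0],[0,0.027,0,0],[0,0.042,0,0],[0,0.05,0,0],[0,0.05,0,0]]'; python3 -m handwheel '[[0,0,0,0],[0,0,0,0],[0,0,0,0]]'; python3 go.py 515.2 -95 40 0.25; python3 - <<'E'
from h import *
from cell import arm
s=arm.camera("side");crop(s,250,110,350,215,5.5,"pics/s3.png")
E
```

```text
time: 8.4
eef_pos: [513.4, -94.4, 101.5]
eef_rot: [-1.319, 1.027, -1.02]
wrist_force: [-0.3, -0.4, -2.6]
opening: 49.5
time: 8.7
eef_pos: [515.8, -95.1, 105.2]
eef_rot: [-1.316, 1.022, -1.024]
wrist_force: [0.0, 0.8, -2.3]
opening: 49.4
t 8.7 pos [515.8 -95.1 105.2] zaxis yaw 0.25 down [ 0.002 -0.    -1.   ] open 49.4 F [ 0.   0.8 -2.3]
shift [-0.0003  0.0652 -0.0006] turn 0.0 q [-0.28 -0.04  2.04  0.    1.14 -0.53]
```

View pics/s3.png

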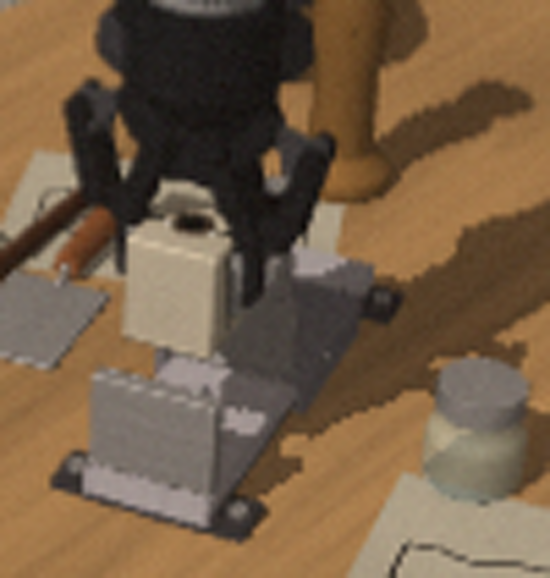

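```bash
python3 -m handwheel '[[0,0.006,0,0],[0,0.012,0,0],[0,0.018,0,0],[0,0.024,0,0],[0,0.03,0,0]]'; python3 -m handwheel '[[0,0,0,0],[0,0,0,0]]'; python3 go.py 515.2 -95 36 0.25
```

```text
time: 9.25
eef_pos: [514.9, -94.8, 73.5]
eef_rot: [-1.317, 1.024, -1.023]
wrist_force: [-0.4, 0.3, -1.7]
opening: 49.0
time: 9.45
eef_pos: [515.0, -94.8, 74.0]
eef_rot: [-1.317, 1.023, -1.023]
wrist_force: [0.4, -0.3, -1.5]
opening: 49.8
t 9.45 pos [515.  -94.8  74. ] zaxis yaw 0.25 down [-0.  0. -1.] open 49.8 F [ 0.4 -0.3 -1.5]
shift [0.0002 0.038  0.0002] turn 0.0 q [-0.28  0.    2.06  0.    1.08 -0.53]
```

Bottom is below the plate top with no contact.

```bash
python3 -m handwheel '[[0,0.007,0,0],[0,0.014,0,0],[0,0.021,0,0],[0,0.028,0,0],[0,0.033,0,0]]'; python3 -m handwheel '[[0,0,0,0],[0,0,0,0]]'; python3 go.py 515.2 -95 35 0.25;python3 - <<'E'
from h import *
from cell import arm
t=arm.camera("top");s=arm.camera("side");crop(t,240,130,370,240,6,"pics/t4.png");crop(s,250,110,350,215,5.5,"pics/s4.png")
E
```

```text
time: 9.95
eef_pos: [514.6, -94.7, 40.2]
eef_rot: [-1.318, 1.024, -1.022]
wrist_force: [-0.4, 0.5, -3.4]
opening: 49.4
time: 10.15
eef_pos: [515.1, -94.9, 41.2]
eef_rot: [-1.317, 1.023, -1.023]
wrist_force: [0.2, 0.4, -1.8]
opening: 49.4
t 10.15 pos [515.1 -94.9  41.2] zaxis yaw 0.25 down [-0.  0. -1.] open 49.4 F [ 0.2  0.4 -1.8]
shift [0.0002 0.0062 0.0001] turn 0.0 q [-0.28  0.05  2.08 -0.    1.02 -0.53]
```

View pics/s4.png

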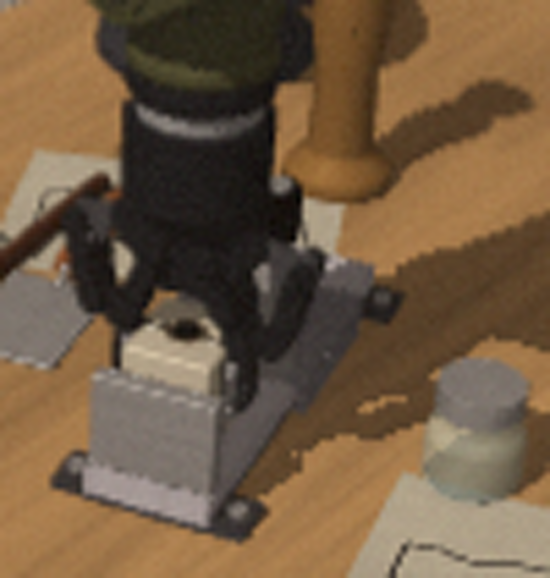

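View pics/t4.png

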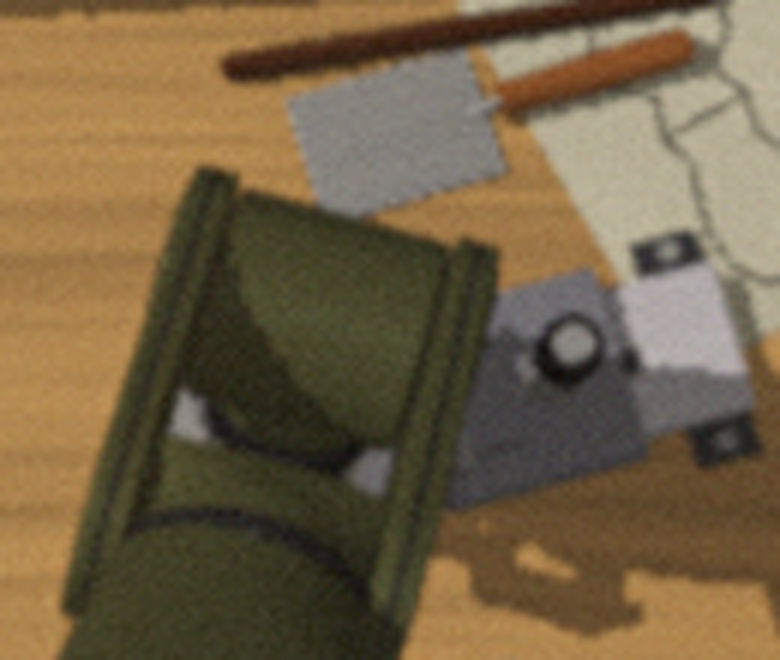

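```bash
python3 -m handwheel '[[0,0.0015,0,0],[0,0.003,0,0],[0,0.0045,0,0],[0,0.005,0,0],[0,0.005,0,0]]'; python3 -m handwheel '[[0,0.001,0,0],[0,0.001,0,0]]';python3 -m handwheel '[[0,0.001,0,0],[0,0.001,0,0]]'
```

```text
time: 10.75
eef_pos: [515.0, -94.8, 36.2]
eef_rot: [-1.317, 1.023, -1.023]
wrist_force: [-0.9, 0.4, -2.9]
opening: 49.6
time: 10.95
eef_pos: [515.0, -94.9, 35.2]
eef_rot: [-1.317, 1.023, -1.023]
wrist_force: [0.6, -1.2, -2.4]
opening: 49.6
time: 11.15
eef_pos: [515.4, -94.9, 34.6]
eef_rot: [-1.317, 1.023, -1.023]
wrist_force: [-0.6, -0.7, -0.1]
opening: 49.8
```

```bash
python3 -m handwheel '[[0,0.0005,0,0],[0,0.0005,0,0]]';python3 -m handwheel '[[0,0,0,0],[0,0,0,0],[0,0,0,0],[0,0,0,0]]' 0.75; python3 -m handwheel '[[0,-0.01,0,0],[0,-0.03,0,0],[0,-0.07,0,0],[0,-0.12,0,0],[0,-0.16,0,0]]' 1; python3 go.py 515 -95 200 0.25
```

```text
time: 11.35
eef_pos: [515.4, -95.0, 34.6]
eef_rot: [-1.317, 1.023, -1.023]
wrist_force: [-3.4, -0.3, 6.2]
opening: 49.4
time: 11.75
eef_pos: [515.1, -94.9, 33.7]
eef_rot: [-1.317, 1.023, -1.023]
wrist_force: [-0.1, -0.3, -0.4]
opening: 64.2
time: 12.25
eef_pos: [515.5, -95.0, 197.3]
eef_rot: [-1.316, 1.021, -1.025]
wrist_force: [0.8, -0.4, 0.3]
opening: 85.1
t 12.25 pos [515.5 -95.  197.3] zaxis yaw 0.25 down [ 0.003 -0.001 -1.   ] open 85.1 F [ 0.8 -0.4  0.3]
shift [-0.0001 -0.0027 -0.0005] turn 0.0 q [-0.28 -0.13  1.97 -0.    1.31 -0.53]
```

```bash
python3 go.py 547 -218 160 0.25; python3 -m handwheel '[[0.02,0,0,0],[0.06,0,0,0],[0.1,0,0,0],[0.127,0.01,0.001,0],[0.127,0.02,0.001,0]]';python3 -m handwheel '[[0,0,0,0],[0,0,0,0]]'; python3 go.py 547 -218 160 0.25;python3 - <<'E'
from h import *
from cell import arm
t=arm.camera("top");s=arm.camera("side");pickle.dump((t,s),open("d5.pkl","wb"));crop(t,245,140,370,235,6,"pics/t5.png");crop(s,250,100,350,215,5,"pics/s5.png")
E
```

```text
t 12.25 pos [515.5 -95.  197.3] zaxis yaw 0.25 down [ 0.003 -0.001 -1.   ] open 85.1 F [ 0.8 -0.4  0.3]
shift [ 0.1269  0.0375 -0.    ] turn 0.0 q [-0.28 -0.13  1.97 -0.    1.31 -0.53]
time: 12.75
eef_pos: [548.4, -220.7, 174.9]
eef_rot: [-1.316, 1.023, -1.028]
wrist_force: [1.4, 0.5, -0.0]
opening: 85.8
time: 12.95
eef_pos: [547.1, -216.7, 173.6]
eef_rot: [-1.317, 1.024, -1.022]
wrist_force: [0.4, -0.6, -1.3]
opening: 85.6
t 12.95 pos [ 547.1 -216.7  173.6] zaxis yaw 0.251 down [-0.001  0.001 -1.   ] open 85.6 F [ 0.4 -0.6 -1.3]
shift [ 0.0012  0.0136 -0.0004] turn 0.001 q [-0.47  0.03  1.85  0.    1.26 -0.72]
```

View pics/s5.png

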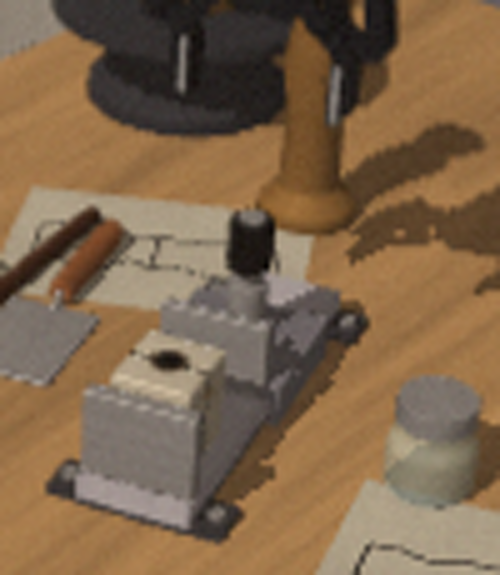

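View pics/t5.png

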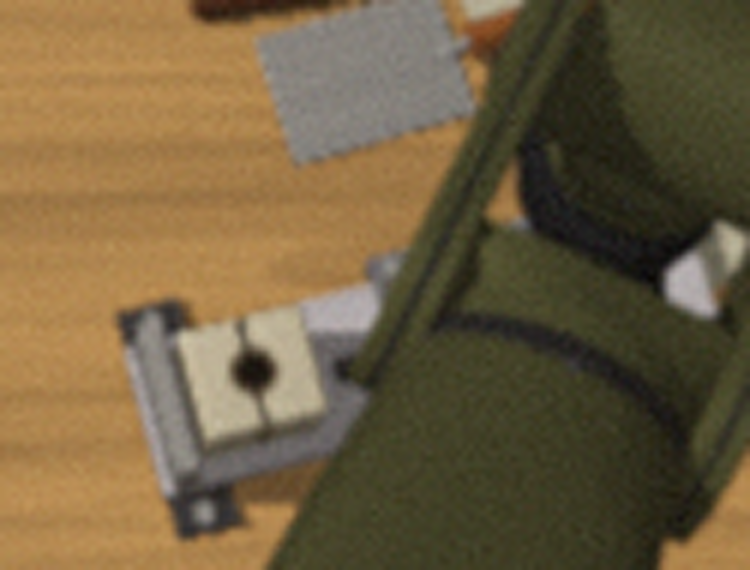

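The side view shows the mould standing behind the fixed plate. In the top view it is square, with a gap of ~3 mm and within ~2–3 mm of centre: seam hole at (253,372), plate inner edge at ~(184,395). Now the knob.

```bash
python3 -m handwheel '[[0.001,0.03,0,0],[0.001,0.06,0,0],[0.001,0.085,0,0],[0.001,0.098,0,0],[0.001,0.098,0,0]]';python3 -m handwheel '[[0,0,0,0],[0,0,0,0],[0,0,0,0]]'; python3 go.py 547 -218 74 0.25;python3 - <<'E'
from h import *
from cell import arm
s=arm.camera("side");crop(s,250,80,350,205,5,"pics/s6.png")
E
```

```text
time: 13.55
eef_pos: [546.6, -217.4, 74.1]
eef_rot: [-1.318, 1.026, -1.02]
wrist_force: [0.7, 0.5, 0.3]
opening: 85.4
time: 13.85
eef_pos: [548.8, -219.1, 77.7]
eef_rot: [-1.317, 1.02, -1.025]
wrist_force: [0.8, -0.9, 0.6]
opening: 85.4
t 13.85 pos [ 548.8 -219.1   77.7] zaxis yaw 0.25 down [ 0.003 -0.001 -1.   ] open 85.4 F [ 0.8 -0.9  0.6]
shift [-0.0016  0.0037 -0.0015] turn 0.0 q [-0.47  0.14  1.91 -0.    1.09 -0.72]
```

View pics/s6.png

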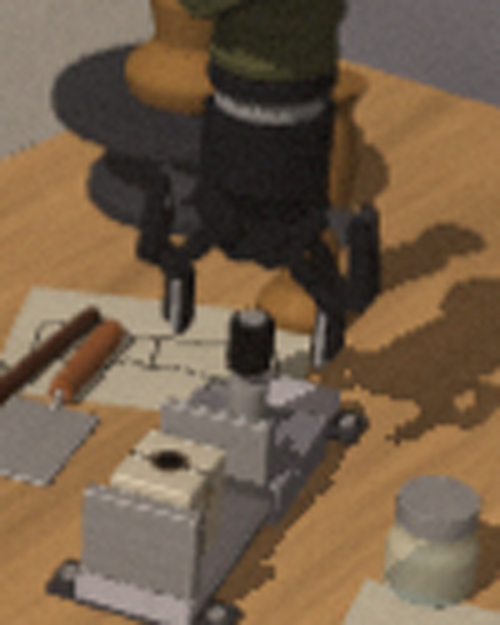

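```bash
python3 -m handwheel '[[0,0.001,0,0],[0,0.001,0,0],[0,0.001,0,0],[0,0.001,0,0]]' 0.5 40; python3 go.py 547 -218 74 0.25; python3 -m handwheel '[[0,0,0,0],[0,0,0,0],[0,0,0,0],[0,0,0,0],[0,0,0,0]]' 0.15 50; python3 go.py 547 -218 74 0.25
```

```text
time: 14.3
eef_pos: [547.7, -218.6, 74.8]
eef_rot: [-1.317, 1.023, -1.023]
wrist_force: [0.0, -0.7, -0.0]
opening: 43.0
t 14.3 pos [ 547.7 -218.6   74.8] zaxis yaw 0.25 down [-0.  0. -1.] open 43.0 F [ 0.  -0.7 -0. ]
shift [-0.0008  0.0008 -0.0005] turn -0.0 q [-0.47  0.14  1.91 -0.    1.09 -0.72]
time: 14.8
eef_pos: [548.1, -218.6, 75.0]
eef_rot: [-1.317, 1.023, -1.024]
wrist_force: [1.1, 1.0, 1.6]
opening: 26.9
t 14.8 pos [ 548.1 -218.6   75. ] zaxis yaw 0.25 down [ 0.001  0.    -1.   ] open 26.9 F [1.1 1.  1.6]
shift [-0.0009  0.001  -0.0009] turn -0.0 q [-0.47  0.14  1.91  0.    1.09 -0.72]
```

```bash
python3 -m handwheel '[[0,-0.004,0,0],[0,-0.009,0,0],[0,-0.014,0,0],[0,-0.019,0,0],[0,-0.019,0,0]]';python3 -m handwheel '[[0,0,0,0],[0,0,0,0]]'; python3 go.py 547 -218 74 0.25;python3 - <<'E'
from h import *
from cell import arm
s=arm.camera("side");crop(s,250,80,350,205,5,"pics/s7.png")
E
```

```text
time: 15.3
eef_pos: [548.0, -218.5, 93.1]
eef_rot: [-1.316, 1.023, -1.024]
wrist_force: [6.1, -0.8, -7.9]
opening: 27.1
time: 15.5
eef_pos: [547.9, -218.5, 92.6]
eef_rot: [-1.316, 1.022, -1.024]
wrist_force: [6.6, -1.2, -7.6]
opening: 26.8
t 15.5 pos [ 547.9 -218.5   92.6] zaxis yaw 0.25 down [ 0.001  0.    -1.   ] open 26.8 F [ 6.6 -1.2 -7.6]
shift [-0.0007  0.0186 -0.0008] turn -0.0 q [-0.47  0.12  1.9   0.    1.12 -0.72]
```

View pics/s7.png

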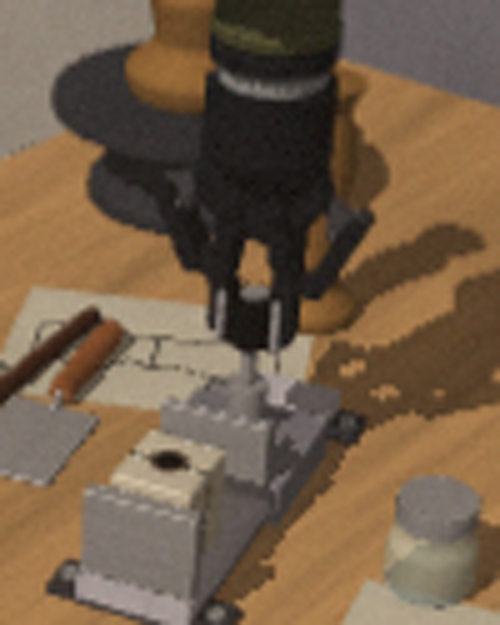

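```bash
python3 -m handwheel '[[-0.003,0,0.0007,0],[-0.009,0,0.0007,0],[-0.015,0,0.0007,0],[-0.021,0,0.0007,0],[-0.027,0,0.0007,0]]';python3 -m handwheel '[[-0.005,0,0,0],[-0.009,0,0,0],[-0.012,0,0,0],[-0.013,0,0,0],[-0.013,0,0,0]]'; python3 -m handwheel '[[0,0,0,0],[0,0,0,0]]'; python3 -c "
import numpy as np
print(np.array([547.9,-218.5])+40*np.array([-np.sin(.25),np.cos(.25)]))";python3 go.py 538 -179.7 75 0.25
```

```text
time: 16.05
eef_pos: [540.9, -191.8, 93.1]
eef_rot: [-1.318, 1.024, -1.022]
wrist_force: [1.9, -2.5, -9.2]
opening: 26.9
time: 16.55
eef_pos: [537.7, -179.3, 93.4]
eef_rot: [-1.318, 1.025, -1.021]
wrist_force: [-1.6, -1.3, -7.3]
opening: 26.9
time: 16.75
eef_pos: [537.7, -179.4, 93.3]
eef_rot: [-1.318, 1.025, -1.021]
wrist_force: [-3.1, -1.1, -7.9]
opening: 26.4
[ 538.00384163 -179.74350313]
t 16.75 pos [ 537.7 -179.4   93.3] zaxis yaw 0.25 down [-0.002  0.001 -1.   ] open 26.4 F [-3.1 -1.1 -7.9]
shift [0.0004 0.0183 0.0002] turn -0.0 q [-0.42  0.07  1.95  0.    1.12 -0.67]
```

```bash
python3 -m handwheel '[[0,0.003,0,0],[0,0.006,0,0],[0,0.009,0,0],[0,0.012,0,0],[0,0.012,0,0]]';python3 -m handwheel '[[0,0.002,0,0],[0,0.004,0,0],[0,0.006,0,0],[0,0.007,0,0],[0,0.007,0,0]]';python3 go.py 538 -179.7 75 0.25
```

```text
time: 17.25
eef_pos: [537.8, -179.4, 81.1]
eef_rot: [-1.318, 1.025, -1.021]
wrist_force: [-6.0, 1.3, -5.9]
opening: 26.9
time: 17.75
eef_pos: [537.9, -179.7, 75.1]
eef_rot: [-1.318, 1.025, -1.022]
wrist_force: [-7.2, 0.9, -3.7]
opening: 26.9
t 17.75 pos [ 537.9 -179.7   75.1] zaxis yaw 0.25 down [-0.002  0.    -1.   ] open 26.9 F [-7.2  0.9 -3.7]
shift [0.     0.0001 0.0001] turn 0.0 q [-0.42  0.09  1.96 -0.    1.09 -0.67]
```

```bash
python3 -m handwheel '[[0,0.0008,0,0],[0,0.0008,0,0],[0,0.0008,0,0]]';python3 -m handwheel '[[0,0.0007,0,0],[0,0.0007,0,0],[0,0.0007,0,0]]';python3 go.py 538 -179.7 75 0.25;python3 - <<'E'
from h import *
from cell import arm
t=arm.camera("top");s=arm.camera("side");crop(s,250,80,350,205,5,"pics/s8.png");crop(t,245,140,370,235,6,"pics/t8.png")
pickle.dump((t,s),open("d8.pkl","wb"))
E
```

```text
time: 18.05
eef_pos: [538.0, -180.0, 75.0]
eef_rot: [-1.319, 1.024, -1.022]
wrist_force: [-8.3, 0.8, -0.8]
opening: 26.8
time: 18.35
eef_pos: [538.2, -180.3, 75.0]
eef_rot: [-1.319, 1.024, -1.022]
wrist_force: [-9.7, -0.2, 2.1]
opening: 26.9
t 18.35 pos [ 538.2 -180.3   75. ] zaxis yaw 0.25 down [-0.002 -0.001 -1.   ] open 26.9 F [-9.7 -0.2  2.1]
shift [-0.0006 -0.     -0.    ] turn 0.0 q [-0.42  0.09  1.96 -0.    1.09 -0.67]
```

View pics/s8.png

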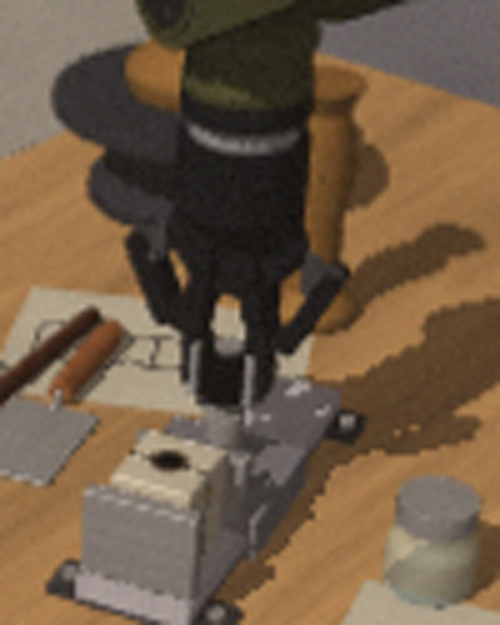

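View pics/t8.png

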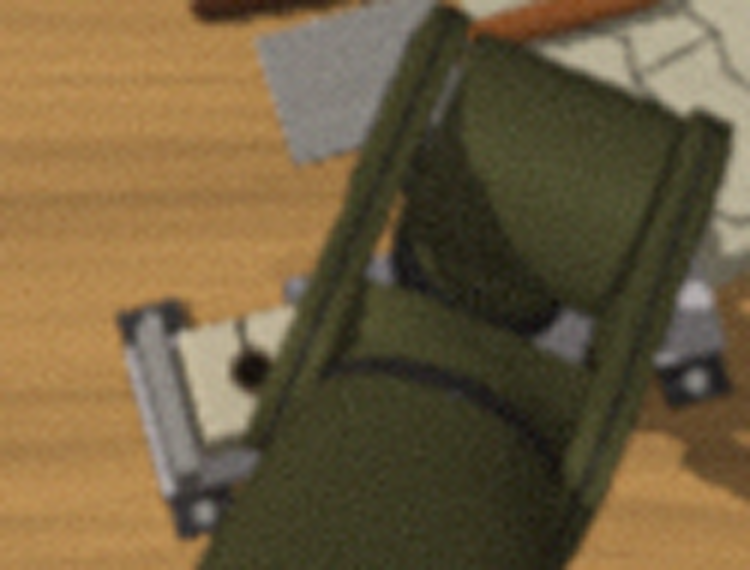

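The plunger has bottomed out: z holds at 75.0, the same height as at the start hole, and the down force is rising. The section has travelled ~39.6 mm, and the mould is still in its place in both views. I'm handing in now.

```bash
python3 -c "
from cell import arm
print(arm.job_done()); o=arm.observe(); print(o['time'],o['eef_pos'],o['wrist_force'],o['opening'])"
```

```text
the job is handed in; nothing more can be done
None
the job is handed in; nothing more can be done
```

I stood the mould in the bay against the fixed plate and let go. Then I gripped the knob, pulled the plunger, slid the section to the next hole and let the pin drop home. I handed in at about 18.5 s, still holding the knob; no verdict came back.

- **Mould:** In the last pictures it stands upright and square in the bay, unmoved by the slide, with a gap to the fixed plate of about 3 mm. Before the slide the two cameras disagreed slightly on centring: the top view put it about 2 mm to one side and the side view about 2 mm to the other. Both are well inside the 8 mm allowed. The force while lowering stayed within about 6 N.
- **Plunger pull:** The knob rose about 17.6 mm, and the downward force was 7.6 to 7.9 N. That matches the spring at that height.
- **Section and pin:** The tool travelled about 39.6 mm along the bed. The knob came back to its engaged height (TCP z 75.0 mm before and after). Pressing 1.5 mm further moved it no lower and only raised the force, so the pin is fully home.
- **Grip:** The fingers hold the knob at 26.9 mm opening with 50 N set. A sideways load of about 10 N stayed on the knob at the end because I did not correct a small misalignment.
- **Bystanders:** I saw none of them move in the pictures, though I did not measure their positions.

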